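Hold the spring lock of the dye cabinet open

ROBOT

A 6-joint arm with a two-finger parallel gripper is mounted at the origin on the work surface. World frame = base frame: x ahead of the robot, y to its left, z up, the work surface at z = 0. Lengths are in m, angles in rad, forces in N, time in s.
With the tool pointing down it reaches from about 0.425 to 0.95 m from the base axis. Payload 14.7 kg.
Tool frame: the origin (TCP) lies on the mounting face of the last link; the fingertips stand tips_ahead ahead of it and the grasp point (between the pads) lies 155 mm ahead of it (tips_ahead is the distance from the TCP to the fingertips, in m); y points along the fingers, x is the direction in which the jaws open and shut, and the axes are right-handed (so a half turn about y gives the same grasp; the last joint's range is limited). The gripper opens to 85 mm and grips with 20 to 120 N. Pads are 22 mm wide; open, the fingers measure 114 mm over their backs; the gripper's body (76 mm by 85 mm) begins 54 mm behind the grasp point. The pads swing forward as they close: fully open they stand 13 mm farther back than shut.
Start: joints at [1.124, 0.48, 1.596, -0, 1.065, -0.047], TCP at [0.253, 0.599, 0.405] pointing down, gripper open.
Joint ranges: [-2.75, 2.75], [-0.82, 2.05], [0.23, 2.67], [-1.56, 4.7], [0.09, 2.69], [-2.92, 2.92]. Speed limits (rad/s): [1.89, 1.89, 2.39, 3.01, 3.01, 3.01].

INTERFACE

Orientations are given as a unit quaternion [x, y, z, w].
In Python, from station import * gives the robot as it stands. The module is installed in compiled form; this text tells all that it offers.
- The arm moves only by the shell command python3 -m creep 'ROWS' [OPENING]. ROWS is text: rows parted by semicolons, each of 6 numbers parted by spaces: the shift along the tool's x, y, z in cm, then the turn, a rotation vector about the tool's x, y, z in rad. A call has 1 to 12 rows; each row is the pose to reach, as a shift and turn from the pose measured when the call began, along the tool's axes at that moment; what a row does not reach only later rows make up. A row lasts 1/8 s, in which the tool goes at most 62.5 mm and 10.7 degrees, less where a joint would pass 70% of its speed; a pose out of reach is approached as far as the arm can. A call with a gripper value outside its range is refused whole. OPENING is the opening, from -1 (shut) to 1 (fully open), set as the call begins (- or left out, the last holds). The fingers move at their own pace and stop on an object; the grip force is fixed at half the most. Time passes only in rows, so rows that repeat a pose let the fingers close. It gives the time, the measured TCP pose, the force and the opening at its end, in the units of the state.
- observe(): the state, without advancing time (a new reading comes with each control period).
- get_image(name): name is "side" or "top"; returns the picture (420x560x3 uint8, blue, green, red); there is no depth.
- camera_info(name): a dict with "mtx" (3x3 intrinsics, pixels), "extrinsics" (4x4, takes a point from world to camera coordinates). Camera axes: x right, y down, z forward; pixel columns grow to the right and rows downward; lengths in m; the calibration is good to about 2 mm. A picture is of the moment at which its call begins. camera_info takes no time and is no camera call.
- job_done(): hands the job in, once; it reports no verdict.
The state is a dict: "time": time; "q": joint angles; "qd": joint speeds; "joint_efforts": joint torques, N m; "ee_pos": TCP position; "ee_rot": TCP orientation; "ft_force": force on the tool from outside, world axes, zero at the start; "moment": the same for the moment, N m; "gripper_width": opening from 0.0 (shut) to 1.0 (fully open).
Only numpy, scipy, OpenCV 4.12 (cv2) and the standard library are available. Lean on these libraries where they do the work, as an engineer would, in place of code of your own. Each camera call takes 0.05 s, during which the arm holds its last target. There are 200 camera calls.

TASK

I need to get into the locked dye cabinet: take the red key out of its stand, push it fully home into the lock in the cabinet's top, jiggling it past the sticky pins, and turn it clockwise a quarter turn. The lock springs back by itself, so finish still gripping the key, holding it turned with the bolt drawn back. Leave the blue key, the bottle and the jar as they stand.

Things in the scene. Friction and masses are not known exactly. Their poses are not given: they have to be found in the camera images.
- red_key: Red key, 76 mm long, 100 g, upright in its stand, blade down. Origin at the middle of the blade's tip, z up along the key, x along the blade's width. Steel blade 14 x 4 mm (x, y) up to 20 mm from the tip, its lowest 12 mm a thinner tip, 9 x 1.6 mm, with sloping shoulders; round neck, 4.6 mm diameter, from 20 to 36 mm; red bow above. It fits the lock either way round (half a turn).
- red_key_bow (a point): Grip point in the middle of the red key's plastic bow, 64 mm above the tip. The bow is 28 x 10 mm (x, y) and 40 mm tall, from 36 to 76 mm above the tip, its underside resting on the stand's top; grip its two 28 x 40 mm faces, across y
- blue_key: Blue key, the same shape and size as the red one, upright in its own stand, origin at the blade's tip. Not needed: leave it where it is.
- stand_red: Fixed wooden block 56 x 56 mm, 45 mm high (foot 60 x 60 mm), holding the red key upright in a slot 16.7 x 6.8 mm along its x. Origin at the centre of its underside. The two stands may be swapped left and right.
- stand_blue: Fixed wooden block 56 x 56 mm, 45 mm high (foot 60 x 60 mm), holding the blue key upright in a slot 16.7 x 6.8 mm along its x. Origin at the centre of its underside. The two stands may be swapped left and right.
- cabinet: Fixed low white cabinet with two drawer fronts (they do not open here), 200 x 240 mm (x, y), top 108 mm high. Origin at the centre of its underside; front to its own -x, z up. On its top, centred 78 mm to -x of the keyway, two bolt guides rise to 122 mm above the bench.
- keyway (a point): Centre of the keyway, on top of the 64 x 64 mm brass plate in the middle of the cabinet's top, 110 mm above the bench. Slot 15.2 x 5.4 mm, long side along this frame's x; a dark funnel rim 4 mm high round it opens about 3.5 mm wider on each side and guides the tip in. The fixed plate, 5 mm thick, keeps the key from turning until its tip is 25 mm below the plate's top.
- key_home (a point): Where the key's tip stops when fully home, 28 mm below the plate's top (bow's underside then 8 mm above it). On the way, between 9 and 27 mm deep, two sticky pins in the slot, one from each long side, drag on the key and stay where they are pushed: a straight push takes about 6 to 12 N; jiggling (about 1 mm sideways, a few degrees of turn) works them aside at about 6 N.
- lock (a joint): Angle of the lock's plug in rad: 0 at rest with its slot along the keyway, growing clockwise seen from above, stop at 1.55. A spring turns it back, about 0.05 N m at 0 and 0.14 N m at the stop. The key has about 0.1 rad of play in the plug, so the plug lags the key by that much.
- bolt (a joint): Travel in m of the steel bolt (14 mm wide, red mark) on the cabinet's top: 0 locked (end 9 mm past the cabinet's front edge), 0.012 drawn back with the plug turned a quarter; it moves 8 mm per rad of the plug.
- dye_bottle: Black dye bottle with white cap, 48 mm diameter, 130 mm high, standing on the bench; origin at the centre of its underside. Leave alone.
- cream_jar: White jar with green cap, 68 mm diameter, 60 mm high, standing on the bench; origin at the centre of its underside. Leave alone.
Not all that is in view belongs to the job. What is meant by the red_key is not green, and is the larger of those in its own colour.

How it is judged:
By the outcome, as a careful person would: the job done as asked, in the order asked, and still so for the second after the job is handed in, while the arm keeps its last pose, push and grip.
It also fails if it takes over 51 s, if anything falls off the work surface, if the arm or the gripper's body presses on something with over 40 N, if the wrist force passes 120 N, or if a joint passes its speed limit or range.

## Working session

There is one attempt and no reset: what is moved stays moved. The work goes in short steps, Python scripts to look and compute and a shell command to move; the robot and the scene stay as the last step left them, time stands still between calls to the robot, and variables do not carry over. Pictures are saved under pics/ and viewed, about 8 in all and at most 12, crops included, and the job is handed in when it is done.

```bash
mkdir -p pics
python3 - <<'E'
from station import *
import cv2,numpy as np
s=observe()
for k in s: print(k,np.round(s[k],4))
for n in("top","side"):
    cv2.imwrite(f"pics/{n}0.png",get_image(n)); c=camera_info(n); print(n,np.round(c["mtx"],1).tolist(),np.round(c["extrinsics"],4).tolist())
E
```

```text
time 0.0
q [ 1.1244  0.4808  1.5969  0.      1.0651 -0.0466]
qd [-0.0019 -0.0019  0.0005  0.0017  0.0005 -0.0007]
joint_efforts [ 1.70000e-03 -9.50614e+01 -4.30207e+01  3.00000e-04  1.14000e-02
  1.00000e-04]
ee_pos [0.2529 0.5986 0.4041]
ee_rot [ 0.5895  0.3904 -0.3911 -0.5891]
ft_force [-0.1182  0.7523  0.0788]
moment [-0.0238  0.0295  0.0036]
gripper_width 1.0023
top [[545.1, 0.0, 279.7], [0.0, 545.1, 211.7], [0.0, 0.0, 1.0]] [[0.0305, -0.9995, 0.0063, -0.0709], [-0.986, -0.0311, -0.164, 0.5886], [0.1641, -0.0012, -0.9864, 1.4165], [0.0, 0.0, 0.0, 1.0]]
side [[418.9, 0.0, 285.5], [0.0, 418.9, 207.6], [0.0, 0.0, 1.0]] [[0.715, -0.6989, -0.0165, -0.4262], [-0.4938, -0.4882, -0.7196, 0.3443], [0.4949, 0.5227, -0.6941, 0.743], [0.0, 0.0, 0.0, 1.0]]
```

View pics/top0.png

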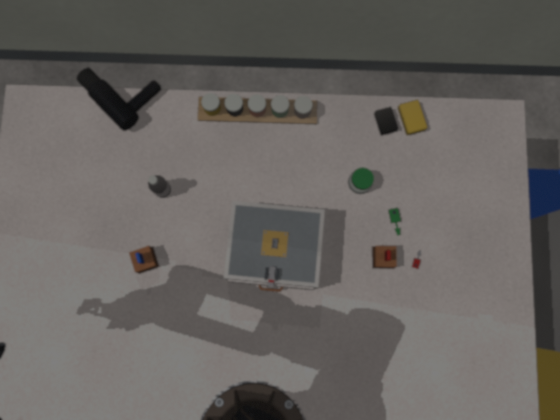

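View pics/side0.png

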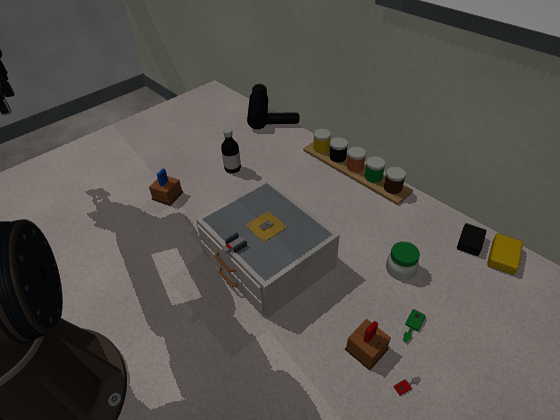

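Candidates for red_key: the red bow in the wooden stand at top (389,256) / side (371,331); the small red key lying at top (417,263) / side (404,387); the green key at top (396,216) and the blue one in its stand (141,258), both the wrong colour. I choose the upright red one in the stand. Next, close crops and measurements.

```bash
cat > h.py <<'E'
import cv2,numpy as np
from station import *
from scipy.spatial.transform import Rotation as R
def cam(n):
    c=camera_info(n); return np.array(c["mtx"]),np.array(c["extrinsics"])
def ray(n,uv):
    K,E=cam(n); d=E[:3,:3].T@np.linalg.solve(K,[uv[0],uv[1],1.]); return -E[:3,:3].T@E[:3,3],d/np.linalg.norm(d)
def plane(n,uv,z):
    o,d=ray(n,uv); return o+d*(z-o[2])/d[2]
def tri(a,b):
    A=np.zeros((3,3));v=np.zeros(3);rs=[ray("top",a),ray("side",b)]
    for o,d in rs: P=np.eye(3)-np.outer(d,d);A+=P;v+=P@o
    p=np.linalg.solve(A,v); return p,[np.linalg.norm(np.cross(p-o,d)) for o,d in rs]
def proj(n,p):
    K,E=cam(n); q=K@(E[:3,:3]@np.array(p)+E[:3,3]); return q[:2]/q[2]
def blob(im,lo,hi,roi):
    x0,y0,x1,y1=roi; m=cv2.inRange(cv2.cvtColor(im[y0:y1,x0:x1],cv2.COLOR_BGR2HSV),lo,hi)
    cs=cv2.findContours(m,cv2.RETR_EXTERNAL,cv2.CHAIN_APPROX_NONE)[0]; c=max(cs,key=lambda c:cv2.contourArea(c)+len(c)/1e3)+[x0,y0]
    mm=np.zeros(im.shape[:2],np.uint8); cv2.drawContours(mm,[c],-1,255,-1); M=cv2.moments(mm,True)
    return np.array([M['m10']/M['m00'],M['m01']/M['m00']]),cv2.minAreaRect(c),M['m00'],c
def tool():
    s=observe(); return np.array(s["ee_pos"]),R.from_quat(s["ee_rot"])
E
python3 - <<'E'
from h import *
t=cv2.imread("pics/top0.png");s=cv2.imread("pics/side0.png")
red=((0,150,60),(6,255,255))
for n,im,roi in(("top",t,(370,240,405,272)),("side",s,(345,315,395,350))):
    c,r,a,_=blob(im,*red,roi); print(n,"red",c,r,a)
for n,im,roi,lo,hi in(("top",t,(255,225,295,262),(10,80,80),(30,255,255)),("side",s,(235,205,295,250),(10,80,80),(30,255,255))):
    c,r,a,cc=blob(im,lo,hi,roi); print(n,"plate",c,r,a,plane(n,c,.11)); print(np.round([plane(n,p,.11)[:2] for p in cv2.boxPoints(r)],4).tolist())
p,q=tool(); print(q.as_matrix().round(3))
z=lambda im,x0,y0,w,h,k:cv2.resize(im[y0:y0+h,x0:x0+w],None,fx=k,fy=k,interpolation=cv2.INTER_CUBIC)
o=np.vstack([np.hstack([z(t,365,237,40,30,10),z(t,253,225,40,30,10)]),np.hstack([z(s,340,310,56,42,400/56),z(s,236,204,60,45,400/60)])[:300]])
cv2.imwrite("pics/c1.png",o)
import station;print([x for x in dir(station) if 'tip' in x.lower()])
E
```

```text
top red [387.66666667 255.18333333] ((388.0, 255.0), (10.0, 6.0), 90.0) 60.0
side red [369.86538462 329.63461538] ((369.19232177734375, 330.4615173339844), (6.933752536773682, 21.63330841064453), 33.690067291259766) 104.0
top plate [274.30820771 243.16750419] ((274.2623291015625, 243.11476135253906), (24.806793212890625, 24.806793212890625), 5.194429397583008) 597.0 [ 0.49846347 -0.04118116  0.11      ]
[[0.4689, -0.0078], [0.5323, -0.0112], [0.5285, -0.0746], [0.4651, -0.0707]]
side plate [265.59620991 225.75364431] ((265.5162353515625, 225.52529907226562), (24.754680633544922, 33.94756317138672), 57.2647705078125) 686.0 [ 0.49935977 -0.04091174  0.11      ]
[[0.4705, -0.0057], [0.5524, -0.0077], [0.5286, -0.0746], [0.4516, -0.07]]
[[ 0.389 -0.    -0.921]
 [ 0.921 -0.001  0.389]
 [-0.001 -1.     0.   ]]
['tips_ahead']
```

View pics/c1.png

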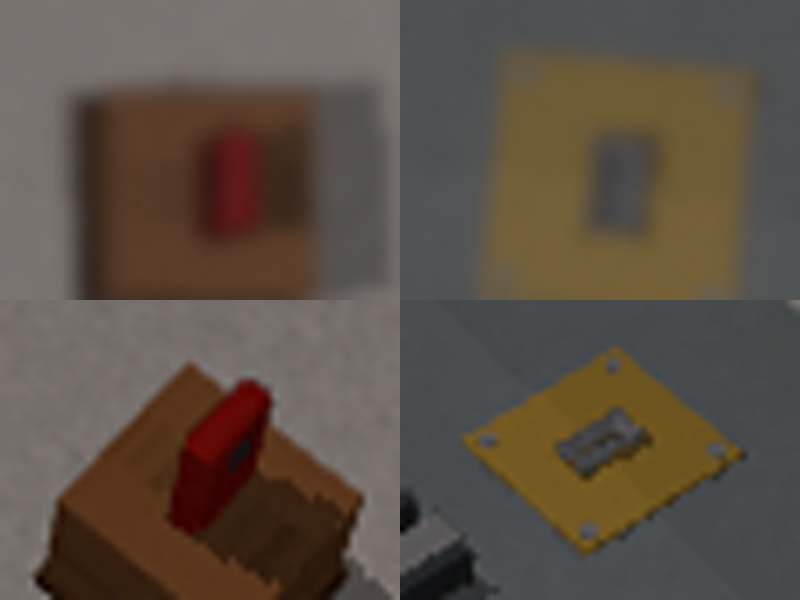

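The crop shows the red bow upright in its stand (top ≈ (388.3,254.8) for the bow's top face, side ≈ (370,330)), long side along world x. The keyway is the grey rim at top (274.5,243), long side also along x. This is the right key (not the small loose one).

Run:
```python
from h import *
import station; print(station.tips_ahead)
b=plane("top",(388.3,254.8),.085); print("bow top by top",b.round(4))
S=lambda X,Y:(340+(X+.5)/7.143-.5,310+(Y-300+.5)/7.143-.5)
# bow top face in side crop: corners left(178,447) back(252,380) right(270,392) front(207,450)
print("bow top by side",plane("side",S(224,417),.085).round(4))
st=[plane("side",S(*p),.045)[:2] for p in((60,500),(190,363),(362,500))]; print("stand",np.round(st,4).tolist(), "ctr",((st[0]+st[2])/2).round(4))
e1=st[1]-st[0];e2=st[1]-st[2]; print(np.linalg.norm(e1),np.linalg.norm(e2),np.degrees([np.arctan2(*e1[::-1]),np.arctan2(*e2[::-1])]))
T=lambda X,Y:(365+(X+.5)/10-.5,237+(Y+.5)/10-.5)
tt=[plane("top",T(*p),.045)[:2] for p in((102,90),(312,95))]; print("stand top edge",np.round(tt,4).tolist())
# rim centre at z=.114
print("rim top",plane("top",(253+62.5/10-.45+0,225+18.3-.45),.114).round(4))
c=lambda X,Y:(236+(X+.5)/6.667-.5,204+(Y-300+.5)/6.667-.5)
print("rim side",plane("side",c(603,438),.114).round(4))
pc=np.array([plane("side",c(*p),.11)[:2] for p in((462,440),(617,347),(743,453),(588,553))]) if 0 else np.array([plane("side",c(*p),.11)[:2] for p in((62,440),(217,347),(343,453),(188,553))])
print("plate corners side",pc.round(4).tolist(),pc.mean(0)); print("rim side",plane("side",c(203,438),.114).round(4))
```

```text
0.1734
bow top by top [ 0.4801 -0.3371  0.085 ]
bow top by side [ 0.4808 -0.3375  0.085 ]
stand [[0.4539, -0.3116], [0.5096, -0.3105], [0.509, -0.3664]] ctr [ 0.4815 -0.339 ]
0.05563148939136589 0.05591660363448034 [ 1.11018614 89.46194844]
stand top edge [[0.5074, -0.309], [0.5078, -0.3652]]
rim top [ 0.4976 -0.0018  0.114 ]
rim side [ 0.5901 -0.1316  0.114 ]
plate corners side [[0.4705, -0.0068], [0.5344, -0.0108], [0.5299, -0.0749], [0.4666, -0.0713]] [ 0.50034175 -0.04095993]
rim side [ 0.5005 -0.0413  0.114 ]
```

```bash
cat >> h.py <<'E'
def row(p,yaw=None):
    p0,q0=tool(); d=q0.inv().apply(np.array(p)-p0)*100
    r=np.zeros(3)
    if yaw is not None:
        a=np.radians(yaw); q=R.from_matrix(np.array([[np.cos(a),0,-np.sin(a)],[np.sin(a),0,np.cos(a)],[0,-1,0]])); r=(q0.inv()*q).as_rotvec()
    print("row",*np.round(d,2),*np.round(r,3))
E
python3 -c "
from h import *
row((.46,.3,.40),80);row((.52,-.02,.38),90);row((.4803,-.3375,.3),90.5)"
```

```text
row -19.44 0.43 -30.7 -0.0 -0.225 -0.001
row -46.58 2.46 -48.68 -0.0 -0.4 -0.001
row -77.36 10.49 -57.38 -0.0 -0.409 -0.001
```

```bash
python3 -m creep '-4 0 -6 0 -0.05 0;-8 0 -12 0 -0.1 0;-12 0 -18 0 -0.15 0;-16 0 -24 0 -0.19 0;-19.4 0.4 -30.7 0 -0.225 0;-24 1 -34 0 -0.26 0;-29 1.5 -37.5 0 -0.3 0;-33.5 1.8 -41 0 -0.33 0;-38 2 -44 0 -0.36 0;-42.5 2.2 -46.5 0 -0.39 0;-46.6 2.5 -48.7 0 -0.4 0;-52 3.5 -50.5 0 -0.405 0' 1; python3 -c "
from h import *
row((.4803,-.3375,.3),90.5)"
```

```text
time: 1.6
ee_pos: [0.516, -0.0793, 0.3697]
ee_rot: [-0.499, -0.501, 0.501, 0.498]
ft_force: [0.5, -0.0, 0.7]
gripper_width: 0.995
row -25.79 7.0 3.71 0.001 -0.004 -0.001
```

```bash
python3 -m creep '-5 1.4 0.7 0 0 0;-10 2.8 1.5 0 0 0;-15 4.2 2.2 0 0 0;-20 5.5 3 0 0 0;-25.8 7 3.7 0 -0.004 0;-25.8 7 3.7 0 -0.004 0;-25.8 7 3.7 0 -0.004 0'
python3 - <<'E'
from h import *
row((.4803,-.3375,.228),90.5)
t=get_image("top");s=get_image("side")
cv2.imwrite("pics/t2.png",t);cv2.imwrite("pics/s2.png",s)
z=lambda im,x0,y0,w,h,k:cv2.resize(im[y0:y0+h,x0:x0+w],None,fx=k,fy=k,interpolation=cv2.INTER_CUBIC)
cv2.imwrite("pics/c2.png",np.hstack([z(t,345,205,100,110,4),z(s,320,220,100,110,4)]))
E
```

```text
time: 2.48
ee_pos: [0.4801, -0.3374, 0.2997]
ee_rot: [-0.498, -0.502, 0.502, 0.498]
ft_force: [0.0, 0.7, -0.1]
gripper_width: 0.997
row -0.01 7.17 -0.02 -0.0 -0.0 -0.0
```

View pics/c2.png

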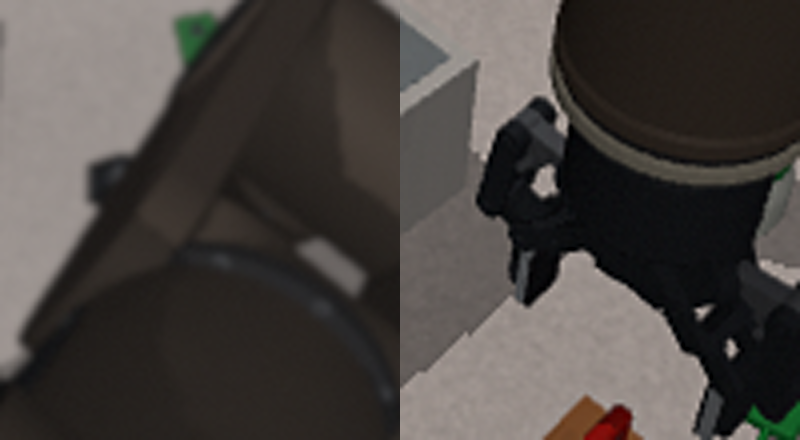

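The arm hides the key from above; the side crop shows the open fingers straddling the red bow (side ≈ (472/4.. → (372,327))), aligned. Descending.

```bash
python3 -m creep '0 2.5 0 0 0 0;0 5 0 0 0 0;0 7.2 0 0 0 0;0 7.2 0 0 0 0' && python3 -m creep '0 0 0 0 0 0;0 0 0 0 0 0;0 0 0 0 0 0;0 0 0 0 0 0;0 0 0 0 0 0;0 0 0 0 0 0;0 0 0 0 0 0;0 0 0 0 0 0' -1; python3 -c "
from h import *
print(np.round(observe()['moment'],3)); row((.4803,-.3375,.228),90.5)"
```

```text
time: 3.08
ee_pos: [0.4805, -0.3352, 0.2274]
ee_rot: [-0.497, -0.503, 0.503, 0.498]
ft_force: [-0.3, -0.1, 0.3]
gripper_width: 1.0
time: 4.08
ee_pos: [0.481, -0.3363, 0.228]
ee_rot: [-0.498, -0.503, 0.503, 0.497]
ft_force: [-0.0, -6.8, 3.6]
gripper_width: 0.106
[-1.376 -0.026  0.075]
row -0.12 -0.0 0.07 0.001 0.003 -0.002
```

```bash
python3 -m creep '-0.1 0 0 0 0 0;-0.1 0 0 0 0 0;-0.1 0 0 0 0 0' ; python3 -c "
from h import *
print(np.round(observe()['moment'],3)); row((.4803,-.3375,.228),90.5)"
```

```text
time: 4.45
ee_pos: [0.4809, -0.3372, 0.2279]
ee_rot: [-0.498, -0.503, 0.503, 0.497]
ft_force: [0.9, -0.8, -0.2]
gripper_width: 0.106
[-0.08   0.035  0.029]
row -0.03 -0.01 0.06 0.0 0.003 -0.001
```

Force gone; gripped at about 9–10 mm. Lifting.

```bash
python3 -m creep '0 -1 0 0 0 0;0 -2.5 0 0 0 0;0 -4 0 0 0 0;0 -7 0 0 0 0;0 -11 0 0 0 0;0 -15 0 0 0 0;0 -15 0 0 0 0' ; python3 -c "
from h import *
print(np.round(observe()['moment'],3)); row((.4995,-.041,.374),86.5)"
```

```text
time: 5.32
ee_pos: [0.4815, -0.3374, 0.3821]
ee_rot: [0.5, 0.503, -0.503, -0.494]
ft_force: [-0.4, -0.0, -0.3]
gripper_width: 0.108
[-0.032 -0.008  0.01 ]
row 29.62 0.66 -2.13 0.006 0.073 -0.005
```

```bash
python3 -m creep '4 0 -0.3 0 0.01 0;9 0 -0.7 0 0.02 0;14 0 -1 0 0.035 0;19 0 -1.4 0 0.05 0;24 0.3 -1.8 0 0.06 0;28 0.5 -2 0.006 0.073 -0.005;29.6 0.7 -2.1 0.006 0.073 -0.005;29.6 0.7 -2.1 0.006 0.073 -0.005;29.6 0.7 -2.1 0.006 0.073 -0.005'
python3 - <<'E'
from h import *
row((.4995,-.041,.374),86.5)
t=get_image("top");s=get_image("side");cv2.imwrite("pics/t3.png",t);cv2.imwrite("pics/s3.png",s)
z=lambda im,x0,y0,w,h,k:cv2.resize(im[y0:y0+h,x0:x0+w],None,fx=k,fy=k,interpolation=cv2.INTER_CUBIC)
cv2.imwrite("pics/c3.png",np.hstack([z(s,225,165,80,80,7)]))
print(proj("side",(.4995,-.041,.155)))
E
```

```text
time: 6.45
ee_pos: [0.4992, -0.042, 0.3736]
ee_rot: [-0.515, -0.484, 0.485, 0.515]
ft_force: [0.5, -0.9, -0.4]
gripper_width: 0.107
row 0.1 -0.04 -0.03 -0.0 -0.001 -0.0
[264.59384169 210.64436118]
```

View pics/c3.png

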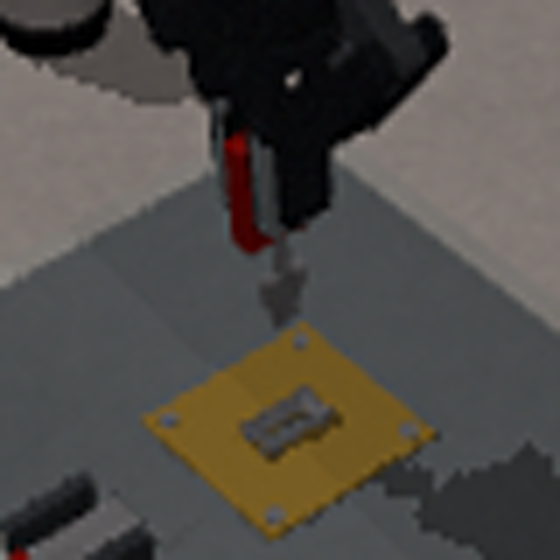

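Side crop: the key hangs upright, tip at side ≈ (264.9,210.9), within half a pixel of the predicted (264.6,210.6); the rim is at ≈ (266,225). Descending to just above the rim.

```bash
python3 -m creep '0.1 1 -0.08 0 0 0;0.1 2 -0.08 0 0 0;0.1 3 -0.08 0 0 0;0.1 3.4 -0.08 0 0 0;0.1 3.4 -0.08 0 0 0;0.1 3.4 -0.08 0 0 0'
python3 - <<'E'
from h import *
row((.5,-.041,.329),86.5)
s=get_image("side");cv2.imwrite("pics/s4.png",s)
z=lambda im,x0,y0,w,h,k:cv2.resize(im[y0:y0+h,x0:x0+w],None,fx=k,fy=k,interpolation=cv2.INTER_CUBIC)
cv2.imwrite("pics/c4.png",z(s,240,190,50,50,12))
E
```

```text
time: 7.3
ee_pos: [0.5002, -0.0412, 0.3399]
ee_rot: [0.515, 0.484, -0.484, -0.515]
ft_force: [1.0, 0.2, -0.4]
gripper_width: 0.107
row 0.02 1.09 0.02 -0.0 -0.001 -0.0
```

View pics/c4.png

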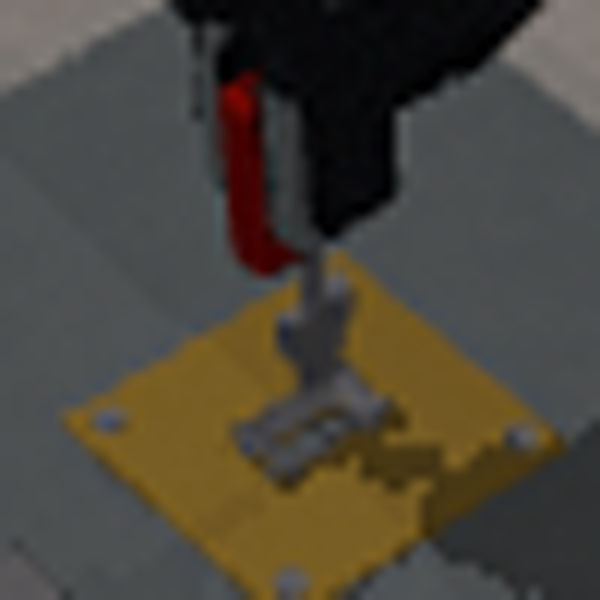

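The tip stands at side ≈ (266.3,222) directly over the rim's opening (≈ (266,225)), about 7 mm above it. Going in gently.

```bash
python3 -m creep '0 0.4 0 0 0 0;0 0.7 0 0 0 0;0 0.9 0 0 0 0;0 1.1 0 0 0 0;0 1.3 0 0 0 0;0 1.3 0 0 0 0' ; python3 -c "
from h import *
print(np.round(observe()['moment'],3)); row((.5,-.041,.329),86.5)"
```

```text
time: 8.1
ee_pos: [0.5001, -0.0412, 0.3268]
ee_rot: [0.515, 0.484, -0.484, -0.515]
ft_force: [0.2, -0.1, -0.8]
gripper_width: 0.108
[ 0.032 -0.    -0.033]
row 0.02 -0.22 0.01 -0.0 -0.001 -0.0
```

```bash
python3 -m creep '0 0.2 0 0 0 0;0 0.4 0 0 0 0;0 0.6 0 0 0 0;0 0.8 0 0 0 0;0 0.8 0 0 0 0' ; python3 -c "
from h import *
print(np.round(observe()['moment'],3)); row((.5,-.041,.329),86.5)"
```

```text
time: 8.72
ee_pos: [0.5001, -0.0413, 0.3186]
ee_rot: [0.515, 0.484, -0.484, -0.515]
ft_force: [-0.1, -2.7, -2.0]
gripper_width: 0.106
[-0.672  0.062  0.04 ]
row 0.03 -1.04 0.01 -0.0 -0.001 -0.001
```

In the slot (about 10 mm deep). Now jiggle down.

```bash
python3 -m creep '-0.05 0.1 0 0 0.05 0;-0.12 0.2 0 0 0.05 0;-0.05 0.3 0 0 -0.05 0;0.05 0.4 0 0 -0.05 0;-0.05 0.5 0 0 0.05 0;-0.12 0.6 0 0 0.05 0;-0.05 0.7 0 0 -0.05 0;0.05 0.8 0 0 -0.05 0;-0.05 0.8 0 0 0 0' ; python3 -c "
from h import *
print(np.round(observe()['moment'],3)); row((.5,-.041,.329),86.5)"
```

```text
time: 9.85
ee_pos: [0.4997, -0.0417, 0.3105]
ee_rot: [-0.516, -0.483, 0.484, 0.516]
ft_force: [-2.1, 3.7, 1.0]
gripper_width: 0.103
[ 0.885  0.472 -0.009]
row 0.07 -1.85 -0.02 -0.001 -0.003 -0.0
```

```bash
python3 -m creep '0.03 0.1 -0.02 0 0.05 0;0.1 0.2 -0.02 0 0.05 0;0.03 0.3 -0.02 0 -0.05 0;-0.06 0.4 -0.02 0 -0.05 0;0.03 0.5 -0.02 0 0.05 0;0.1 0.6 -0.02 0 0.05 0;0.03 0.7 -0.02 0 -0.05 0;-0.06 0.8 -0.02 0 -0.05 0;0.03 0.9 -0.02 0 0.04 0;0.08 1.0 -0.02 0 0 0;0.03 1.0 -0.02 0 0 0' ; python3 -c "
from h import *
print(np.round(observe()['moment'],3)); row((.5,-.041,.301),86.5)"
```

```text
time: 11.22
ee_pos: [0.4998, -0.0412, 0.3003]
ee_rot: [-0.515, -0.484, 0.484, 0.516]
ft_force: [-1.3, 3.0, 1.3]
gripper_width: 0.11
[0.714 0.542 0.032]
row 0.02 -0.07 -0.02 -0.002 -0.002 0.0
```

```bash
python3 -m creep '0.03 0.1 0 0 0.04 0;-0.03 0.2 0 0 -0.04 0;0 0.2 0 0 0 0'
python3 - <<'E'
from h import *
print(np.round(observe()['moment'],3)); row((.5,-.041,.301),86.5)
s=get_image("side");cv2.imwrite("pics/s5.png",s)
z=lambda im,x0,y0,w,h,k:cv2.resize(im[y0:y0+h,x0:x0+w],None,fx=k,fy=k,interpolation=cv2.INTER_CUBIC)
cv2.imwrite("pics/c5.png",z(s,220,195,65,65,10))
E
```

```text
time: 11.6
ee_pos: [0.4999, -0.0412, 0.2992]
ee_rot: [-0.515, -0.484, 0.484, 0.516]
ft_force: [-7.0, 1.5, 20.8]
gripper_width: 0.108
[0.289 1.277 0.004]
row 0.02 -0.18 -0.0 -0.001 -0.002 0.0
```

View pics/c5.png

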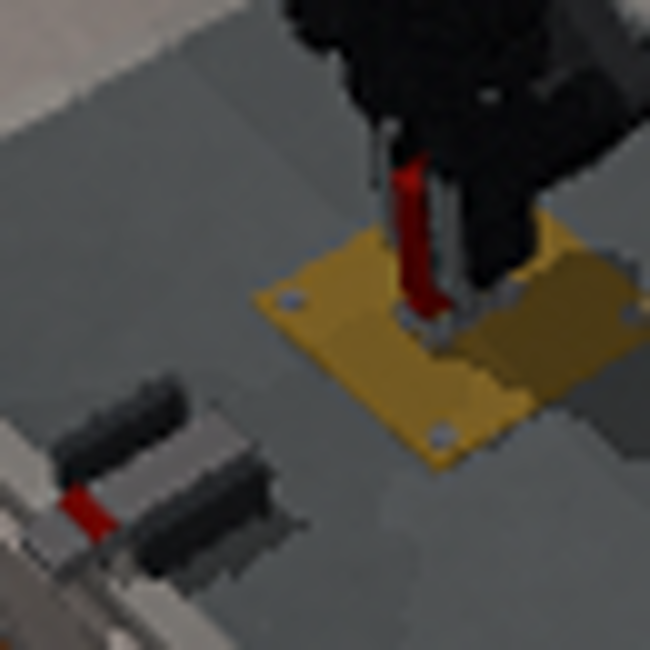

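Hard stop: 21 N upward, the bow's underside sits close above the rim (crop (430,310)), with the bolt's red mark near (88,510) before turning. Turning clockwise.

```bash
python3 -m creep '0 -0.03 0 0 0.1 0;0 -0.03 0 0 0.2 0;0 -0.03 0 0 0.3 0;0 -0.03 0 0 0.4 0;0 -0.03 0 0 0.5 0;0 -0.03 0 0 0.6 0;0 -0.03 0 0 0.7 0;0 -0.03 0 0 0.8 0' ; python3 -c "
from h import *
s=observe();print(np.round(s['moment'],3),np.round(s['q'],3)); row((.5,-.041,.301),-3.5)"
```

```text
time: 12.65
ee_pos: [0.5, -0.0412, 0.2997]
ee_rot: [-0.664, -0.243, 0.243, 0.664]
ft_force: [-3.5, -1.5, 6.9]
gripper_width: 0.106
[-0.139  0.679  0.152] [-0.143  0.421  2.033  0.     0.688 -0.844]
row 0.02 -0.13 0.01 -0.0 0.762 -0.001
```

```bash
python3 -m creep '0 0 0 0 0.1 0;0 0 0 0 0.2 0;0 0 0 0 0.3 0;0 0 0 0 0.4 0;0 0 0 0 0.5 0;0 0 0 0 0.6 0;0 0 0 0 0.7 0;0 0 0 0 0.78 0;0 0 0 0 0.83 0;0 0 0 0 0.86 0;0 0 0 0 0.86 0' ; python3 -c "
from h import *
s=observe();print(np.round(s['moment'],3),np.round(s['q'],3)); row((.5,-.041,.301),-3.5)"
```

```text
time: 14.02
ee_pos: [0.5, -0.0413, 0.2997]
ee_rot: [0.705, -0.056, 0.056, -0.705]
ft_force: [-3.3, -3.7, 5.6]
gripper_width: 0.106
[-0.599  0.647  0.102] [-0.143  0.421  2.033 -0.     0.688  0.016]
row -0.0 -0.13 0.03 0.0 -0.098 -0.001
```

```bash
python3 -m creep '0 0 0 0 0.03 0;0 0 0 0 0.06 0;0 0 0 0 0.06 0'
python3 - <<'E'
from h import *
s=observe();print(np.round(s['moment'],3),np.round(s['q'],3)); row((.5,-.041,.301),-3.5)
im=get_image("side");cv2.imwrite("pics/s6.png",im)
z=lambda im,x0,y0,w,h,k:cv2.resize(im[y0:y0+h,x0:x0+w],None,fx=k,fy=k,interpolation=cv2.INTER_CUBIC)
cv2.imwrite("pics/c6.png",z(im,220,195,65,65,10))
for f in("s5","s6"):
    c,_,a,_=blob(cv2.imread(f"pics/{f}.png"),(0,150,60),(6,255,255),(220,238,236,255)); print(f,c,a,plane("side",c,.12).round(4))
E
```

```text
time: 14.4
ee_pos: [0.5, -0.0413, 0.2997]
ee_rot: [0.703, -0.078, 0.077, -0.703]
ft_force: [-3.6, -3.1, 4.4]
gripper_width: 0.106
[-0.62   0.548  0.13 ] [-0.143  0.421  2.033 -0.     0.688  0.076]
row -0.0 -0.13 0.03 0.0 -0.158 -0.001
s5 [228.25 245.75] 16.0 [ 0.4031 -0.0359  0.12  ]
s6 [233.11764706 242.64705882] 17.0 [ 0.4153 -0.0364  0.12  ]
```

View pics/c6.png

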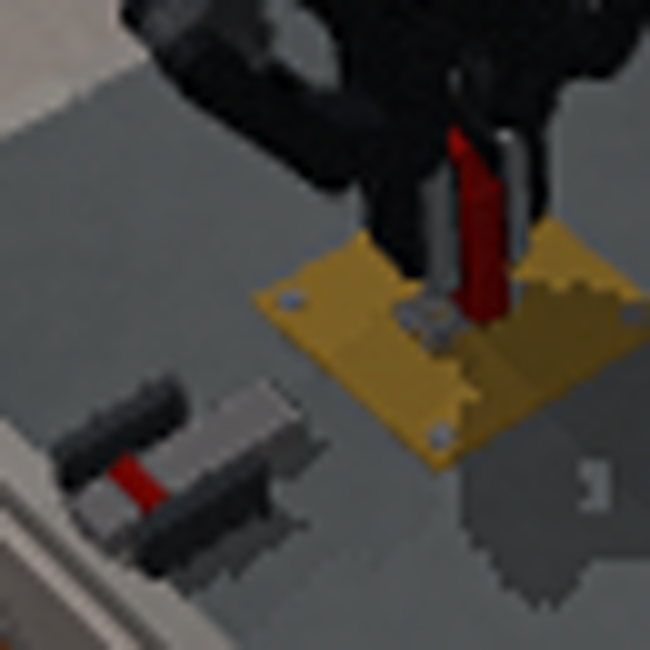

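The bolt's red mark has moved from (228.3,245.8) to (233.1,242.6), i.e. 12.2 mm back; the key is still gripped. I'll hold a second to check for creep, then hand in.

```bash
python3 -m creep '0 0 0 0 0.03 0;0 0 0 0 0.03 0;0 0 0 0 0.03 0;0 0 0 0 0.03 0;0 0 0 0 0.03 0;0 0 0 0 0.03 0;0 0 0 0 0.03 0;0 0 0 0 0.03 0;0 0 0 0 0.03 0;0 0 0 0 0.03 0'
python3 - <<'E'
from h import *
s=observe();print(np.round(s['moment'],3))
im=get_image("side")
c,_,a,_=blob(im,(0,150,60),(6,255,255),(220,238,240,255)); p=plane("side",c,.12); print(c,a,p.round(4))
o=cv2.imread("pics/side0.png")
for n,(x0,y0,x1,y1) in dict(bottle=(218,125,245,175),jar=(385,238,422,280),blue=(148,165,184,206)).items(): print(n,np.abs(im[y0:y1,x0:x1].astype(int)-o[y0:y1,x0:x1]).mean())
if p[0]>.4145: job_done(); print("handed in")
E
```

```text
time: 15.7
ee_pos: [0.5, -0.0413, 0.2997]
ee_rot: [0.702, -0.088, 0.087, -0.702]
ft_force: [-2.9, -3.9, 4.9]
gripper_width: 0.103
[-0.686  0.626  0.147]
[233.27777778 242.72222222] 18.0 [ 0.4154 -0.0368  0.12  ]
bottle 27.532345679012344
jar 5.391033891033891
blue 5.368789521228545
the job is handed in; nothing more can be done
handed in
```

Run:
```python
import cv2,numpy as np
a=[cv2.imread(f"pics/{f}.png")[115:210,140:270] for f in("side0","s2","s6")]
cv2.imwrite("pics/c7.png",cv2.resize(np.hstack(a),None,fx=2,fy=2))
```

```text
(no output)
```

View pics/c7.png

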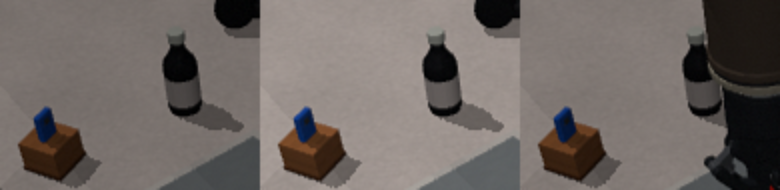

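The job is handed in at about 15.8 s. I took the red key from its stand, jiggled it home in the lock and turned it clockwise about 100°. It is still gripped there with the bolt drawn back.

**Last checks**
- **Depth:** the key met a hard stop at about 21 N. By the nominal grip the tip was about 1.8 mm deeper than the stated 28 mm. I put that down to the key slipping slightly in the grip or to calibration.
- **Bolt:** the side camera shows it drawn back 12.2 mm. It stayed there through 1.25 s of holding, with about 0.15 N m on the key.
- **Blue key and jar:** they match the first picture.
- **Bottle:** the automatic comparison of before and after pictures failed, because the arm partly hides the bottle in the last view. Looking at the pictures, it stands where it did.

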